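Hold the hidden hinge bolt of a furnace door while the driver runs the nut up

ROBOT

A 6-joint arm with a two-finger parallel gripper is mounted at the origin on the work surface. World frame = base frame: x ahead of the robot, y to its left, z up, the work surface at z = 0. Lengths are in mm, angles in degrees, forces in N, time in s.
With the tool pointing down it reaches from about 300 to 850 mm from the base axis. Payload 4.2 kg.
Tool frame: the origin (TCP) lies midway between the tips of the shut fingers; the grasp point (between the pads) lies pinch_z behind it (pinch_z is the distance from the TCP to the grasp point, in mm); z points along the fingers, y is the line along which they close (so a half turn about z gives the same grasp; the last joint's range is limited). The gripper opens to 91 mm and grips with 3 to 60 N. Pads are 32 mm wide; open, the fingers measure 118 mm over their backs; the gripper's body (76 mm by 178 mm) begins 60 mm behind the grasp point.
Start: joints at [-77.407, 18.312, 89.639, -0, 72.044, -1.146], TCP at [136.569, -558.562, 213.976] pointing down, gripper open.
Joint ranges: [-177.97, 177.97], [-48.28, 115.42], [12.27, 149.76], [-77.06, 257.06], [2.81, 150.46], [-146.56, 146.56]. Speed limits (degrees/s): [147.25, 147.25, 180, 180, 180, 180].

INTERFACE

Orientations are given as [roll, pitch, yaw] about the fixed x, y, z axes, in that order (R = Rz(yaw) Ry(pitch) Rx(roll)).
In Python, from workcell import state, grab_frame, job_done, masks_of, landmark_of, pinch_z gives the robot as it stands. The module is installed in compiled form; this text tells all that it offers.
- The arm moves only by the tool move_arm, never from a script. Its argument "plan" is a list of rows, each an object of numbers: "x", "y", "z": the shift along the tool's x, y, z in mm; "rx", "ry", "rz": the turn, a rotation vector about the tool's x, y, z in rad. A call has 1 to 10 rows; each row shifts and turns the commanded pose from where the row before left it, along the tool's axes as they then stand; what a row does not reach is not made up. A row lasts 1/10 s, in which the tool goes at most 50 mm and 8.59 degrees, less where a joint would pass 70% of its speed; a pose out of reach is approached as far as the arm can. A call is refused whole if a number of a shift passes 50 or a number of a turn 0.15, either way. A call with a gripper value outside its range is refused whole. "grip" is the opening, from 0 (shut) to 1 (fully open), set as the call begins (left out, the last holds). The fingers move at their own pace and stop on an object; "squeeze" is the grip in N (left out, the last holds). Time passes only in rows, so rows that do not move let the fingers close. It gives the time, the measured TCP pose, the force, the opening and the grip force at its end, in the units of the state.
- state(): the state, without advancing time (a new reading comes with each control period).
- grab_frame(name): name is "side" or "top" or "wrist"; returns a dict with "img" (400x640x3 uint8, red, green, blue), "z_map" (400x640 float32, mm along the optical axis (not along the pixel's ray), 0 where there is no reading), "fx", "fy", "cx", "cy" (pixels), "dist" ([k1, k2, p1, p2, k3] as OpenCV has them; the pictures are not rectified), "rvec" (rotation vector, rad) and "tvec" (3), from world to camera coordinates, as OpenCV has them. Camera axes: x right, y down, z forward; pixel columns grow to the right and rows downward; lengths in mm; the calibration is good to about 2 mm. A picture is of the moment at which its call begins.
- job_done(): hands the job in; it is judged then, once.
Trained networks look in the newest picture that a camera, given by its name, has taken for a name from the list of things; names that differ only in an ending like _2 or _b are one class to them, and where a whole thing is asked for, a point or a joint stands for the part that bears it (a point fixed in the world has none). Each returns a list of dicts, best first, with "p" (0 to 1); they miss things now and then, are a little off and sometimes report something else, mostly with a low value. They report only what shows in the picture. A call takes as long as a camera call.
- masks_of(camera, label): "pixels" (400x640 bool, what is visible of it) and "box" ([centre column, centre row, width, height] in pixels, round what is visible of it).
- landmark_of(camera, label): "point" ([column, row] in pixels: a listed point, or the origin of a listed thing).
The state is a dict: "time_s": time; "qpos": joint angles; "qvel": joint speeds; "effort": joint torques, N m; "ee_pos": TCP position; "ee_rot": TCP orientation; "force": force on the tool from outside, world axes, zero at the start; "torque": the same for the moment, N m; "gripper_width": finger opening in mm; "gripper_force": force on a finger pad.
Only numpy, scipy, OpenCV 4.12 (cv2) and the standard library are available. Lean on these libraries where they do the work, as an engineer would, in place of code of your own. Each camera call takes 0.05 s, during which the arm holds its last target. There are 200 camera calls.

TASK

The bench driver is running the lock nut onto the furnace door's hinge bolt, but the bolt just spins round with the nut because nobody holds its head. First turn the driver's black clutch collar to setting 3 (three dots at the red pointer) and let go of it, because the nut starts to tighten as soon as the bolt is held; then reach down into the gap behind the bracket, take the bolt head between the fingers and hold it firmly so that it no longer turns. Finish still gripping the head, with the collar still at 3, and leave the crucible, tin and spanner alone.

Things in the scene. Friction and masses are not known exactly. Their poses are not given: they have to be found in the camera images.
- jig: Aluminium jig plate 220 x 470 x 12 mm (x by y), fixed on the bench, carrying the furnace door and the driver. Origin on the bench surface, under the bolt and driver axis; z up. That axis is level, parallel to the jig's y, at jig x = 0, 135 mm above the bench. All y values below are in the jig's frame.
- gap_mouth (a point): Middle of the mouth of the gap between bracket and door (jig x = 0, y = 55 mm), 159 mm above the bench. Steel bracket flange 70 mm wide (y 25 to 31 mm), top edge at this height. Gap 48 mm wide (y 31 to 79 mm), open at the top and at both x ends, floor 93 mm above the bench. Dark hinge arm outside the flange (y 19 to 25 mm).
- door_top (a point): Middle of the top edge of the upright grey steel door pan (200 mm wide, y 79 to 97 mm), 163 mm above the bench. The white refractory plug behind it reaches y = 143 mm and 149 mm above the bench.
- driver_clamp (a point): Top centre of the aluminium clamp and post that hold the driver (62 mm wide, y -232 to -198 mm), 165 mm above the bench. Blue driver body 44 to 48 mm thick, y -295 to -143 mm; nose 34 mm thick, y -107 to -74 mm; then a drive bar and the turning socket 32 mm thick up to y = 6 mm.
- bolt_head: Brass-coloured hexagon bolt head with a red mark, inside the gap: 24 mm across flats, 27.7 mm across corners, 10 mm long. Origin at its centre (jig x = 0, y = 48 mm, 135 mm above the bench), its y along the axis, flats facing its +x and -x. Between it and the flange: 20 mm thick spacer 9 mm long, then a washer 30 mm wide, 3 mm thick. 26 mm from head to door. Seen from above.
- pivot_bolt (a joint): Turning of the bolt about the jig's +y, rad, without limit. Until it is held it is dragged round by the lock nut at about 1 rad/s with a torque of about 0.25 N m, which goes on while it is held. At 0 and every 1.047 rad two flats stand upright, facing the jig's +x and -x.
- collar_ring: Black clutch collar of the driver: ring 56 mm in diameter, 35 mm long, with grey grip ribs and rows of 1, 2, 3 and 4 white dots; the row at the fixed red pointer at the top is the setting. Origin at its centre (jig x = 0, y = -125 mm, 135 mm above the bench), its y along the axis. Clear on both sides and below.
- clutch_collar (a joint): Turn of the collar about the jig's +y, rad (as it grows the top moves to the jig's +x), -0.75 to 0.75. Clicks: setting 1 at -0.6, 2 at -0.2, 3 at +0.2, 4 at +0.6; it starts at 1 or 2 (rarely balanced between them). Needs up to about 0.15 N m between clicks; let go within about 0.15 rad of a click it snaps home to within 0.03 rad.
- crucible: White porcelain crucible standing on the bench, rim 48 mm diameter, 45 mm high, origin at the centre of its underside. Not to be disturbed.
- paste_tin: Closed tin of anti-seize paste standing on the bench, 56 mm diameter, 55 mm high, origin at the centre of its underside. Not to be disturbed.
- spanner: Steel spanner lying on the bench, 190 mm long along its x, origin near its middle on the underside. Not to be disturbed.

How it is judged (in metres and radians):
On the way:
1. the collar clicked home at setting 3 and let go, before the bolt is held (value of joint clutch_collar between 0.12 and 0.28 rad and contact force between the fingers and collar_ring below 0.2 N and contact force between the fingers and bolt_head below 0.2 N), for 0.2 s.
At the end, for the whole second after the job is handed in: At the end the fingers still grip the bolt head (over 10 N of contact, the point between the finger pads within 25 mm of the head's centre) and it does not turn (under 0.05 rad/s), the collar stands at setting 3 (within 0.08 rad), and crucible, tin and spanner are within 20 mm of where they stood (velocity of joint pivot_bolt between -0.05 and 0.05 rad/s and contact force between the fingers and bolt_head above 10 N and distance between the grasp point and bolt_head below 0.025 m and value of joint clutch_collar between 0.12 and 0.28 rad and distance of each of crucible, paste_tin, spanner from where it was at the start of the episode below 0.02 m); the arm keeps its last pose, push and grip.
It fails at once if the bolt head is gripped while the collar is not at setting 3 (contact force between the fingers and bolt_head above 5 N and (value of joint clutch_collar below 0.12 rad or value of joint clutch_collar above 0.28 rad)).
It fails at once if the crucible, tin or spanner is pushed away or knocked over (distance of any of crucible, paste_tin, spanner from where it was at the start of the episode above 0.03 m or angle between any of crucible, paste_tin's own z axis and vertical above 0.5 rad).
It also fails if it takes over 40 s, if anything falls off the work surface, if the arm or the gripper's body presses on something with over 40 N, if the wrist force passes 120 N, or if a joint passes its speed limit or range.

## Working session

There is one attempt and no reset: what is moved stays moved. The work goes in short steps, Python scripts to look and compute and a tool call to move; the robot and the scene stay as the last step left them, time stands still between calls to the robot, and variables do not carry over. Pictures are saved under pics/ and viewed, at most 10 in all, crops included, and the job is handed in when it is done.

Besides the shell and the picture viewer there is one more tool, called by a JSON object that holds its "method" and its "body", one argument or row to a line. move_arm: Moves the arm, as the interface text tells. Its arguments: {"type":"object","properties":{"plan":{"type":"array","items":{"type":"object","properties":{"x":{"type":"number"},"y":{"type":"number"},"z":{"type":"number"},"rx":{"type":"number"},"ry":{"type":"number"},"rz":{"type":"number"}}}},"grip":{"type":"number"},"squeeze":{"type":"number"}},"required":["plan"]}

```bash
mkdir -p pics
cat > h.py <<'E'
import numpy as np, cv2
from workcell import *
def save(f,n): cv2.imwrite('pics/'+n,f['img'][:,:,::-1])
def cam(f):
    R,_=cv2.Rodrigues(np.array(f['rvec'],float)); t=np.array(f['tvec'],float).ravel()
    K=np.array([[f['fx'],0,f['cx']],[0,f['fy'],f['cy']],[0,0,1.]]); return R,t,K,np.array(f['dist'],float)
def ray(f,p):
    R,t,K,d=cam(f); u=cv2.undistortPoints(np.array([[p]],float),K,d).ravel()
    return -R.T@t, R.T@np.array([u[0],u[1],1.])
def at_z(f,p,z):
    o,d=ray(f,p); return o+d*(z-o[2])/d[2]
def tri(a,b):
    A=[];B=[]
    for f,p in (a,b):
        o,d=ray(f,p); d=d/np.linalg.norm(d); P=np.eye(3)-np.outer(d,d); A.append(P);B.append(P@o)
    return np.linalg.lstsq(np.vstack(A),np.hstack(B),rcond=None)[0]
def dep(f,p):
    z=f['z_map'][int(round(p[1])),int(round(p[0]))]; o,d=ray(f,p); return o+d*z
def proj(f,X):
    R,t,K,d=cam(f); return cv2.projectPoints(np.array(X,float).reshape(-1,3),np.array(f['rvec'],float),t,K,d)[0].reshape(-1,2)
E
python3 - <<'E'
from h import *
print(state(),pinch_z)
for c in ['top','side','wrist']:
    f=grab_frame(c); save(f,c+'0.png')
    print(c,cam(f)[0].T@-cam(f)[1])
    for n in ['jig','gap_mouth','door_top','driver_clamp','bolt_head','collar_ring','crucible','paste_tin','spanner']:
        for r in landmark_of(c,n)[:1]:
            p=r['point']; print(n,round(r['p'],2),np.round(p,1),np.round(dep(f,p)))
E
```

```text
{'time_s': 0.0, 'qpos': array([-7.74061770e+01,  1.83534574e+01,  8.97074944e+01,  1.21807710e-04,
        7.20427459e+01, -1.14486038e+00]), 'qvel': array([ 0.04666047, -0.06688146,  0.00807364, -0.062807  , -0.01830691,
        0.05680646]), 'effort': array([-3.33490880e-04, -4.12462842e+01, -2.31976354e+01,  7.28317956e-02,
        4.57170547e-02, -1.55595626e-04]), 'ee_pos': array([ 136.46020409, -558.05096018,  213.0946939 ]), 'ee_rot': array([-1.79896325e+02, -2.18768763e-03,  1.37386437e+01]), 'force': array([ 0.3790338 ,  0.69282352, -0.478384  ]), 'torque': array([ 0.02154775, -0.02832222, -0.00384334]), 'gripper_force': 0.0, 'gripper_width': 91.3058620883107} 18.8
top [600.40250402  37.94508369 932.11579779]
jig 0.78 [326.7 244.9] [521.  24.  12.]
gap_mouth 0.74 [303.7 263.6] [485.  76.  95.]
door_top 0.56 [291.3 260.9] [500.  99. 167.]
driver_clamp 0.76 [430.7 235.3] [ 557. -190.  167.]
bolt_head 0.67 [310.5 256. ] [509.  60. 147.]
collar_ring 0.69 [385.  243.8] [538. -95. 164.]
crucible 0.56 [269.8 198.3] [635. 168.   3.]
paste_tin 0.79 [308.7 190.4] [653.  69.  58.]
spanner 0.8 [379.3 176.7] [ 693. -106.    8.]
side [511.64410112 920.72996405 759.65692231]
jig 0.39 [354.4 126.7] [ 563. -192.  162.]
gap_mouth 0.73 [375.1 187.2] [504.  50. 148.]
door_top 0.61 [382.7 193.7] [488.  93. 163.]
driver_clamp 0.92 [353.3 127.4] [ 565. -189.  162.]
bolt_head 0.73 [354.4 127.8] [ 562. -183.  164.]
collar_ring 0.75 [360.9 154.9] [541. -83. 146.]
crucible 0.88 [309.1 271.1] [633. 188.  21.]
paste_tin 0.91 [311.3 244.1] [641.  89.   9.]
spanner 0.9 [300.2 194. ] [ 696. -107.    4.]
wrist [ 216.50313261 -539.03646813  385.22639631]
```

View pics/top0.png

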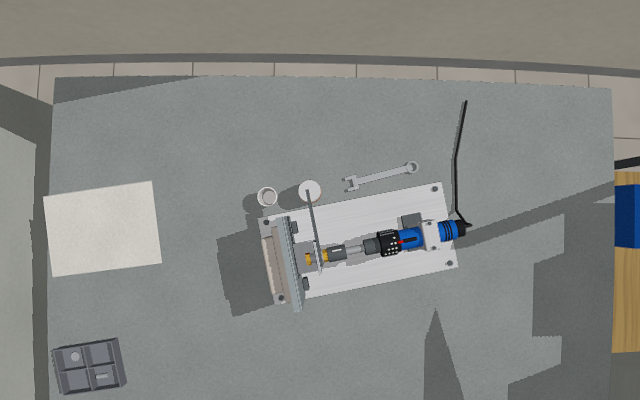

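View pics/side0.png

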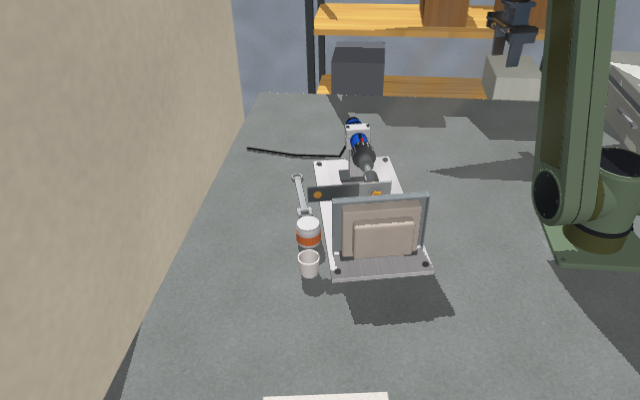

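The top picture shows the driver axis running from the clamp (431,235) to the door (291,261). The collar is at about (385,243) and the brass head at (310,257). The tin (309,190), crucible (268,197) and spanner (380,177) lie on the far side. Next I'll work out the jig pose and a view pose for the wrist camera.

```bash
cat >> h.py <<'E'
from scipy.spatial.transform import Rotation as Ro
def plan(target,rot,n=None):
    s=state(); p=np.array(s['ee_pos']); R=Ro.from_euler('xyz',s['ee_rot'],degrees=True)
    T=rot; rv=(R.inv()*T).as_rotvec(); d=np.array(target)-p
    if n is None: n=int(max(np.ceil(np.linalg.norm(d)/48),np.ceil(np.linalg.norm(rv)/.145),1))
    print('rows',n,'dist',np.round(d,1),'rot',np.round(rv,3))
    for i in range(n):
        Rc=R*Ro.from_rotvec(rv*i/n); v=Rc.inv().apply(d/n)
        print('{"x":%.1f,"y":%.1f,"z":%.1f,"rx":%.3f,"ry":%.3f,"rz":%.3f},'%(*v,*(rv/n)))
def jigrot(yaw,tilt=0):
    # tool x=jig y, tool y=jig x, z down; tilt about jig +y
    return Ro.from_euler('xyz',[180,0,yaw],degrees=True)*Ro.from_rotvec([tilt,0,0])
E
python3 - <<'E'
from h import *
c=np.array([557,-190.]);d=np.array([500,99.])
j=(d-c)/np.linalg.norm(d-c); jx=np.array([j[1],-j[0]])
o=c+j*214; yaw=np.degrees(np.arctan2(j[1],j[0])); print(o,yaw,j)
t=o+j*-110
plan([*t,350],jigrot(yaw))
E
```

```text
[515.59013351  19.955288  ] 101.15734753643598 [-0.19350405  0.98109948]
rows 14 dist [400.3 470.6 136. ] rot [ 0.     0.    -1.526]
{"x":35.8,"y":-25.9,"z":-9.7,"rx":0.000,"ry":0.000,"rz":-0.109},
{"x":38.4,"y":-21.8,"z":-9.7,"rx":0.000,"ry":0.000,"rz":-0.109},
{"x":40.5,"y":-17.5,"z":-9.7,"rx":0.000,"ry":0.000,"rz":-0.109},
{"x":42.2,"y":-13.0,"z":-9.7,"rx":0.000,"ry":0.000,"rz":-0.109},
{"x":43.3,"y":-8.3,"z":-9.7,"rx":0.000,"ry":0.000,"rz":-0.109},
{"x":44.0,"y":-3.6,"z":-9.7,"rx":0.000,"ry":0.000,"rz":-0.109},
{"x":44.1,"y":1.2,"z":-9.7,"rx":0.000,"ry":0.000,"rz":-0.109},
{"x":43.7,"y":6.0,"z":-9.7,"rx":0.000,"ry":0.000,"rz":-0.109},
{"x":42.8,"y":10.7,"z":-9.7,"rx":0.000,"ry":0.000,"rz":-0.109},
{"x":41.4,"y":15.3,"z":-9.7,"rx":0.000,"ry":0.000,"rz":-0.109},
{"x":39.5,"y":19.7,"z":-9.7,"rx":0.000,"ry":0.000,"rz":-0.109},
{"x":37.1,"y":23.9,"z":-9.7,"rx":0.000,"ry":0.000,"rz":-0.109},
{"x":34.3,"y":27.8,"z":-9.7,"rx":0.000,"ry":0.000,"rz":-0.109},
{"x":31.0,"y":31.4,"z":-9.7,"rx":0.000,"ry":0.000,"rz":-0.109},
```

{"method": "move_arm", "body": {
  "plan": [
    {"x":35,"y":-25,"z":-16,"rz":-0.11},
    {"x":38,"y":-21,"z":-16,"rz":-0.11},
    {"x":40,"y":-17,"z":-16,"rz":-0.11},
    {"x":42,"y":-13,"z":-16,"rz":-0.11},
    {"x":43,"y":-8,"z":-16,"rz":-0.11},
    {"x":44,"y":-4,"z":-16,"rz":-0.11},
    {"x":44,"y":1,"z":-16,"rz":-0.11},
    {"x":44,"y":6,"z":-12,"rz":-0.11},
    {"x":43,"y":11,"z":-8,"rz":-0.11},
    {"x":41,"y":15,"z":-4,"rz":-0.11}
  ],
  "grip": 1
}}

```text
schema error: expected keys x, y, z, rx, ry, rz
```

{"method": "move_arm", "body": {
  "plan": [
    {"x":39,"y":20,"rz":-0.11},
    {"x":37,"y":24,"rz":-0.11},
    {"x":34,"y":28,"rz":-0.11},
    {"x":31,"y":31,"rz":-0.096},
    {},
    {}
  ]
}}

```text
schema error: expected keys x, y, z, rx, ry, rz
```

Run:
```python
from h import *
s=state(); print(s['time_s'],s['ee_pos'],s['ee_rot'],s['qpos'])
f=grab_frame('wrist'); save(f,'w1.png'); print(cam(f)[0].T@-cam(f)[1])
for n in ['jig','gap_mouth','door_top','driver_clamp','bolt_head','collar_ring']:
    for r in landmark_of('wrist',n)[:1]:
        p=r['point']; print(n,round(r['p'],2),np.round(p,1),np.round(dep(f,p)))
```

```text
1.5 [ 136.56785646 -558.57024048  213.98547833] [ 1.79993569e+02 -1.59761087e-03  1.37375894e+01] [-7.74079303e+01  1.83114499e+01  8.96382581e+01  1.81421394e-03
  7.20438946e+01 -1.14607885e+00]
[ 216.50379348 -539.03916435  385.21742017]
```

View pics/w1.png

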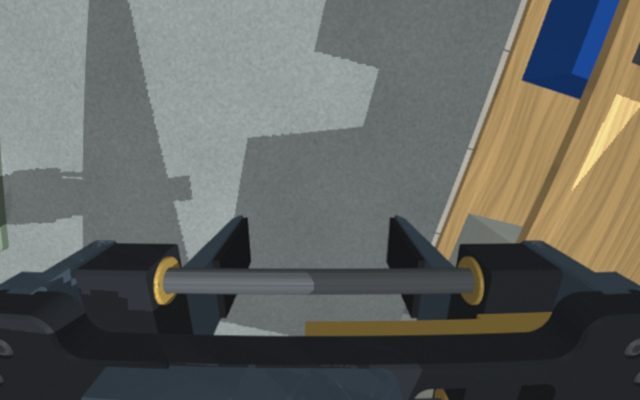

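The arm had not moved, because every row needs all six keys. This picture shows only the fingers (about 215 and 410, row 250) and bare bench.

{"method": "move_arm", "body": {
  "plan": [
    {"x":35,"y":-25,"z":-16,"rx":0,"ry":0,"rz":-0.11},
    {"x":38,"y":-21,"z":-16,"rx":0,"ry":0,"rz":-0.11},
    {"x":40,"y":-17,"z":-16,"rx":0,"ry":0,"rz":-0.11},
    {"x":42,"y":-13,"z":-16,"rx":0,"ry":0,"rz":-0.11},
    {"x":43,"y":-8,"z":-16,"rx":0,"ry":0,"rz":-0.11},
    {"x":44,"y":-4,"z":-16,"rx":0,"ry":0,"rz":-0.11},
    {"x":44,"y":1,"z":-16,"rx":0,"ry":0,"rz":-0.11},
    {"x":44,"y":6,"z":-12,"rx":0,"ry":0,"rz":-0.11},
    {"x":43,"y":11,"z":-8,"rx":0,"ry":0,"rz":-0.11},
    {"x":41,"y":15,"z":-4,"rx":0,"ry":0,"rz":-0.11}
  ],
  "grip": 1
}}

```text
time_s: 2.85
ee_pos: [420.6, -222.4, 351.1]
ee_rot: [179.9, 0.0, 77.0]
force: [-0.3, 0.4, -1.3]
gripper_width: 91.1
gripper_force: 0.0
```

{"method": "move_arm", "body": {
  "plan": [
    {"x":39,"y":20,"z":0,"rx":0,"ry":0,"rz":-0.11},
    {"x":37,"y":24,"z":0,"rx":0,"ry":0,"rz":-0.11},
    {"x":34,"y":28,"z":0,"rx":0,"ry":0,"rz":-0.11},
    {"x":31,"y":31,"z":0,"rx":0,"ry":0,"rz":-0.096},
    {"x":0,"y":0,"z":0,"rx":0,"ry":0,"rz":0},
    {"x":0,"y":0,"z":0,"rx":0,"ry":0,"rz":0}
  ]
}}

```text
time_s: 3.45
ee_pos: [532.5, -88.4, 349.5]
ee_rot: [-179.9, 0.0, 101.3]
force: [-0.1, -0.2, 0.8]
gripper_width: 91.3
gripper_force: 0.0
```

Run:
```python
from h import *
s=state(); print(s['time_s'],s['ee_pos'],s['ee_rot'],s['qpos'])
f=grab_frame('wrist'); save(f,'w2.png'); print(cam(f)[0].T@-cam(f)[1])
np.save('w2.npy',f,allow_pickle=True)
for n in ['gap_mouth','door_top','driver_clamp','bolt_head','collar_ring']:
    for r in landmark_of('wrist',n)[:1]:
        p=r['point']; print(n,round(r['p'],2),np.round(p,1),np.round(dep(f,p)))
```

```text
3.45 [532.46030358 -88.44286258 349.49537504] [-1.79930757e+02  1.21508990e-02  1.01250786e+02] [-1.06286242e+01  1.20555993e+01  7.91393774e+01 -3.70867207e-02
  8.88647512e+01 -2.18786484e+01]
[517.86702873  -8.501701   520.73421221]
gap_mouth 0.64 [321.4  38.5] [503.  87.  95.]
door_top 0.83 [313.2  12.2] [491.  97. 161.]
driver_clamp 0.58 [317.7 251.2] [ 553. -191.  166.]
bolt_head 0.84 [318.5  51.2] [504.  60. 149.]
collar_ring 0.68 [322.7 187.3] [ 542. -101.  162.]
```

View pics/w2.png

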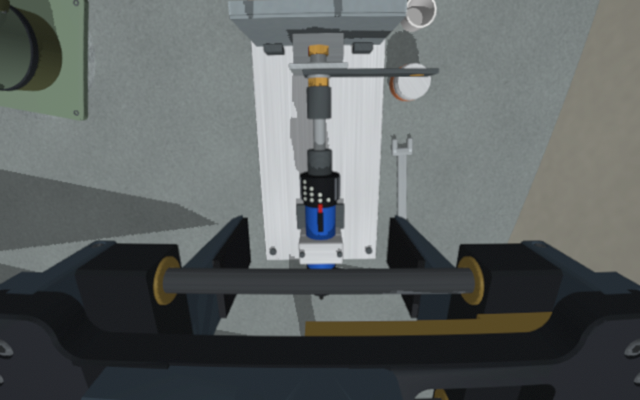

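The wrist picture shows the head at (318,50) behind the flange (row 68), the collar at (320,187) with dots, and the red pointer at (320,208). The axis runs nearly along column 319. Next I'll fit the axis from depth and zoom in on the collar.

Run:
```python
from h import *
from scipy.optimize import least_squares
f=np.load('w2.npy',allow_pickle=True).item()
img=f['img'][155:245,275:365]; cv2.imwrite('pics/w2c.png',cv2.resize(img,(540,540),interpolation=cv2.INTER_CUBIC)[:,:,::-1])
R,t,K,d=cam(f)
v,u=np.mgrid[0:240,230:420]; u=u.ravel();v=v.ravel(); z=f['z_map'][v,u]
n=cv2.undistortPoints(np.stack([u,v],1).astype(float)[:,None],K,d)[:,0]
X=(np.c_[n,np.ones(len(n))]*z[:,None]-t)@R
X=X[z>0]
o=np.array([515.6,20.]);yaw=np.radians(101.2)
def tojig(X,o,yaw):
    j=np.array([np.cos(yaw),np.sin(yaw)]);jx=np.array([j[1],-j[0]]); q=X[:,:2]-o
    return np.c_[q@jx,q@j,X[:,2]]
J=tojig(X,o,yaw)
secs=[(-139,-112,28),(-104,-78,17),(-20,0,16)]
def res(p,J0=J):
    j=tojig(X,o+np.array([p[0],0]),yaw+p[1]); r=[]
    for a,b,rad in secs:
        m=(J0[:,1]>a)&(J0[:,1]<b)&(J0[:,2]>140)&(abs(J0[:,0])<22)
        r.append(np.hypot(j[m,0],j[m,2]-135-p[2])-rad)
    return np.concatenate(r)
s=least_squares(res,[0,0,0],loss='soft_l1'); print(s.x,np.std(s.fun),len(s.fun))
o=o+np.array([s.x[0],0]);yaw+=s.x[1];J=tojig(X,o,yaw)
print('o',o,np.degrees(yaw))
for y in range(-245,120,3):
    m=(abs(J[:,1]-y)<1.5)&(abs(J[:,0])<12)
    if m.sum(): print(y,round(J[m,2].max()),end=' | ')
# jig plate: top plane edges
m=(abs(J[:,2]-12)<4); print('\nplate x',np.percentile(J[m,0],[.5,99.5]))
m=(J[:,2]>157)&(J[:,1]>20)&(J[:,1]<40);print('flange',np.percentile(J[m,0],[1,99]),np.percentile(J[m,1],[1,99]),np.median(J[m,2]))
m=(J[:,2]>158)&(J[:,1]>70)&(J[:,1]<110);print('door',np.percentile(J[m,1],[1,99]),np.median(J[m,2]))
```

```text
[-3.16063462  0.01581921  0.0920472 ] 0.6763488312600235 1509
o [512.43936538  20.        ] 102.10637393141049
-203 155 | -200 158 | -197 158 | -194 158 | -191 159 | -188 161 | -185 163 | -182 162 | -179 162 | -176 162 | -173 163 | -170 163 | -167 162 | -164 162 | -161 163 | -158 162 | -155 168 | -152 167 | -149 167 | -146 168 | -143 164 | -140 165 | -137 165 | -134 164 | -131 165 | -128 164 | -125 165 | -122 164 | -119 165 | -116 165 | -113 163 | -110 164 | -107 153 | -104 153 | -101 153 | -98 154 | -95 155 | -92 153 | -89 153 | -86 153 | -83 153 | -80 153 | -77 152 | -74 144 | -71 144 | -68 145 | -65 145 | -62 144 | -59 144 | -56 146 | -53 145 | -50 144 | -47 146 | -44 145 | -41 145 | -38 152 | -35 153 | -32 153 | -29 153 | -26 153 | -23 153 | -20 153 | -17 152 | -14 152 | -11 153 | -8 152 | -5 152 | -2 153 | 1 152 | 4 150 | 7 150 | 10 149 | 13 151 | 16 156 | 19 156 | 22 161 | 25 161 | 28 159 | 31 152 | 34 147 | 37 146 | 40 150 | 43 150 | 46 149 | 49 150 | 58 95 | 61 96 | 64 96 | 67 96 | 70 96 | 73 149 | 76 165 | 79 165 | 82 166 | 85 166 | 88 166 | 91 165 | 
plate x [-108.98411047  159.1276397 ]
flange [-34.49760003  33.92563473] [20.79429977 26.93069931] 159.33106541002712
door [74.83965261 92.54450091] 163.38937577225525
```

View pics/w2c.png

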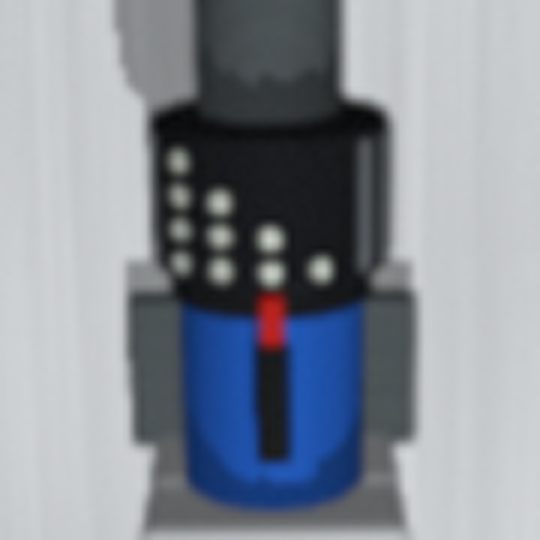

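The zoomed crop shows two dots at the red pointer (270,300), so the collar is at setting 2. The three-dot row is on the -x side at column 220, so it needs about +0.4 rad. I'll approach tilted -0.2 and finish at +0.2.

```bash
cat >> h.py <<'E'
YAW=102.1; _y=np.radians(YAW); J_=np.array([np.cos(_y),np.sin(_y),0]); JX=np.array([J_[1],-J_[0],0]); O=np.array([512.4,20,0])-4*J_
def tcp(jy,tilt,back,jx=0,h=135):
    r=jigrot(YAW,tilt); z=r.apply([0,0,1]); return O+jy*J_+jx*JX+np.array([0,0,h])+z*(18.8-back), r
E
python3 - <<'E'
from h import *
plan(*tcp(-123,-.2,75)); a=tcp(-123,-.2,75)[0];b=tcp(-123,-.2,0)[0]; print(a,b)
E
```

```text
rows 4 dist [  -3.6  -16.5 -160.2] rot [-0.2    0.002 -0.018]
{"x":-3.9,"y":-1.7,"z":40.1,"rx":-0.050,"ry":0.001,"rz":-0.004},
{"x":-3.9,"y":-3.7,"z":39.9,"rx":-0.050,"ry":0.001,"rz":-0.004},
{"x":-3.9,"y":-5.7,"z":39.7,"rx":-0.050,"ry":0.001,"rz":-0.004},
{"x":-3.9,"y":-7.7,"z":39.3,"rx":-0.050,"ry":0.001,"rz":-0.004},
[ 528.10439607 -106.51890768  190.07974167] [ 542.67356167 -103.39554921  116.57474834]
```

{"method": "move_arm", "body": {
  "plan": [
    {"x":-4,"y":-1.7,"z":40,"rx":-0.05,"ry":0,"rz":-0.004},
    {"x":-4,"y":-3.7,"z":40,"rx":-0.05,"ry":0,"rz":-0.004},
    {"x":-4,"y":-5.7,"z":40,"rx":-0.05,"ry":0,"rz":-0.004},
    {"x":-4,"y":-7.7,"z":39,"rx":-0.05,"ry":0,"rz":-0.004},
    {"x":0,"y":0,"z":0,"rx":0,"ry":0,"rz":0}
  ]
}}

```text
time_s: 4.25
ee_pos: [521.3, -105.7, 183.3]
ee_rot: [169.4, -0.3, 101.9]
force: [0.3, 0.5, -0.8]
gripper_width: 91.4
gripper_force: 0.0
```

Run:
```python
from h import *
plan(*tcp(-123,-.2,0),n=3)
```

```text
rows 3 dist [ 21.4   2.3 -66.7] rot [-0.014 -0.005 -0.004]
{"x":-0.9,"y":2.9,"z":23.2,"rx":-0.005,"ry":-0.002,"rz":-0.001},
{"x":-0.8,"y":2.8,"z":23.2,"rx":-0.005,"ry":-0.002,"rz":-0.001},
{"x":-0.8,"y":2.7,"z":23.2,"rx":-0.005,"ry":-0.002,"rz":-0.001},
```

{"method": "move_arm", "body": {
  "plan": [
    {"x":-1,"y":3,"z":23,"rx":-0.005,"ry":0,"rz":0},
    {"x":-1,"y":3,"z":23,"rx":-0.005,"ry":0,"rz":0},
    {"x":-1,"y":3,"z":23,"rx":-0.005,"ry":0,"rz":0},
    {"x":0,"y":0,"z":0,"rx":0,"ry":0,"rz":0}
  ]
}}

```text
time_s: 4.65
ee_pos: [552.8, -104.6, 123.9]
ee_rot: [167.8, 0.1, 102.1]
force: [-0.5, 0.7, 0.8]
gripper_width: 91.3
gripper_force: 0.0
```

Run:
```python
from h import *
plan(*tcp(-123,-.2,0),n=1)
```

```text
rows 1 dist [-10.1   1.2  -7.4] rot [ 0.014  0.001 -0.   ]
{"x":3.3,"y":-11.0,"z":5.2,"rx":0.014,"ry":0.001,"rz":-0.000},
```

{"method": "move_arm", "body": {
  "plan": [
    {"x":0,"y":0,"z":0,"rx":0,"ry":0,"rz":0},
    {"x":0,"y":0,"z":0,"rx":0,"ry":0,"rz":0}
  ]
}}

```text
time_s: 4.85
ee_pos: [553.3, -104.9, 126.4]
ee_rot: [167.5, 0.2, 102.1]
force: [-0.2, -0.3, 0.6]
gripper_width: 91.5
gripper_force: 0.0
```

Run:
```python
from h import *
plan(*tcp(-123,-.2,0),n=1)
```

```text
rows 1 dist [-10.6   1.5  -9.8] rot [0.018 0.003 0.   ]
{"x":3.7,"y":-12.0,"z":7.4,"rx":0.018,"ry":0.003,"rz":0.000},
```

{"method": "move_arm", "body": {
  "plan": [
    {"x":4,"y":-12,"z":7,"rx":0.018,"ry":0.003,"rz":0},
    {"x":0,"y":0,"z":0,"rx":0,"ry":0,"rz":0},
    {"x":0,"y":0,"z":0,"rx":0,"ry":0,"rz":0},
    {"x":0,"y":0,"z":0,"rx":0,"ry":0,"rz":0}
  ]
}}

```text
time_s: 5.25
ee_pos: [541.1, -102.7, 114.9]
ee_rot: [168.7, -0.1, 102.1]
force: [-0.4, 0.4, 0.6]
gripper_width: 91.1
gripper_force: 0.0
```

Run:
```python
from h import *
plan(*tcp(-123,-.2,0),n=1)
```

```text
rows 1 dist [ 1.6 -0.7  1.7] rot [-0.002 -0.001  0.   ]
{"x":-1.0,"y":1.7,"z":-1.3,"rx":-0.002,"ry":-0.001,"rz":0.000},
```

{"method": "move_arm", "body": {
  "plan": [
    {"x":-1,"y":1.5,"z":-1.3,"rx":0,"ry":0,"rz":0},
    {"x":0,"y":0,"z":0,"rx":0,"ry":0,"rz":0},
    {"x":0,"y":0,"z":0,"rx":0,"ry":0,"rz":0},
    {"x":0,"y":0,"z":0,"rx":0,"ry":0,"rz":0},
    {"x":0,"y":0,"z":0,"rx":0,"ry":0,"rz":0},
    {"x":0,"y":0,"z":0,"rx":0,"ry":0,"rz":0}
  ],
  "grip": 0,
  "squeeze": 25
}}

```text
time_s: 5.85
ee_pos: [541.0, -103.6, 115.7]
ee_rot: [168.9, -0.1, 102.2]
force: [-4.3, -2.1, 0.8]
gripper_width: 55.2
gripper_force: 25.0
```

{"method": "move_arm", "body": {
  "plan": [
    {"x":0,"y":-1.13,"z":0,"rx":0.06,"ry":0,"rz":0},
    {"x":0,"y":-1.13,"z":-0.1,"rx":0.06,"ry":0,"rz":0},
    {"x":0,"y":-1.13,"z":0,"rx":0.06,"ry":0,"rz":0},
    {"x":0,"y":-1.13,"z":0,"rx":0.06,"ry":0,"rz":0},
    {"x":0,"y":-1.13,"z":-0.1,"rx":0.06,"ry":0,"rz":0},
    {"x":0,"y":-1.13,"z":0,"rx":0.06,"ry":0,"rz":0},
    {"x":0,"y":-1.13,"z":0,"rx":0.06,"ry":0,"rz":0},
    {"x":0,"y":0,"z":0,"rx":0,"ry":0,"rz":0},
    {"x":0,"y":0,"z":0,"rx":0,"ry":0,"rz":0}
  ]
}}

```text
time_s: 6.75
ee_pos: [532.9, -105.3, 115.7]
ee_rot: [-166.9, -0.1, 102.1]
force: [-4.8, -1.7, 1.1]
gripper_width: 55.6
gripper_force: 25.0
```

{"method": "move_arm", "body": {
  "plan": [
    {"x":0,"y":0,"z":0,"rx":0,"ry":0,"rz":0},
    {"x":0,"y":0,"z":0,"rx":0,"ry":0,"rz":0},
    {"x":0,"y":0,"z":0,"rx":0,"ry":0,"rz":0},
    {"x":0,"y":0,"z":0,"rx":0,"ry":0,"rz":0},
    {"x":0,"y":0,"z":0,"rx":0,"ry":0,"rz":0}
  ],
  "grip": 1
}}

```text
time_s: 7.25
ee_pos: [534.9, -105.0, 116.4]
ee_rot: [-167.3, -0.1, 102.1]
force: [-0.2, 0.2, -0.4]
gripper_width: 90.4
gripper_force: 0.0
```

Run:
```python
from h import *
plan(*tcp(-123,.2,0),n=1)
plan(*tcp(-123,.2,75),n=2)
```

```text
rows 1 dist [0.5 0.  0.2] rot [-0.022 -0.001  0.001]
{"x":-0.1,"y":0.4,"z":-0.3,"rx":-0.022,"ry":-0.001,"rz":0.001},
rows 2 dist [15.   3.1 73.7] rot [-0.022 -0.001  0.001]
{"x":0.0,"y":-0.6,"z":-37.6,"rx":-0.011,"ry":-0.001,"rz":0.000},
{"x":-0.0,"y":-0.2,"z":-37.7,"rx":-0.011,"ry":-0.001,"rz":0.000},
```

{"method": "move_arm", "body": {
  "plan": [
    {"x":0,"y":0,"z":-38,"rx":-0.011,"ry":0,"rz":0},
    {"x":0,"y":0,"z":-38,"rx":-0.011,"ry":0,"rz":0},
    {"x":5,"y":4,"z":-40,"rx":-0.05,"ry":0,"rz":0},
    {"x":10,"y":4,"z":-40,"rx":-0.05,"ry":0,"rz":0},
    {"x":10,"y":4,"z":-20,"rx":-0.05,"ry":0,"rz":0},
    {"x":10,"y":2,"z":0,"rx":-0.05,"ry":0,"rz":0},
    {"x":0,"y":0,"z":0,"rx":0,"ry":0,"rz":0},
    {"x":0,"y":0,"z":0,"rx":0,"ry":0,"rz":0}
  ]
}}

```text
time_s: 8.05
ee_pos: [571.8, -61.3, 286.4]
ee_rot: [-179.8, -0.1, 102.1]
force: [0.3, 0.2, 0.5]
gripper_width: 91.1
gripper_force: 0.0
```

Run:
```python
from h import *
s=state(); print(s['time_s'],s['ee_pos'],s['ee_rot'])
f=grab_frame('wrist'); np.save('w3.npy',f,allow_pickle=True)
r=landmark_of('wrist','bolt_head')[:1]; print(r)
pc=proj(f,O-125*J_+[0,0,163])[0]; ph=proj(f,O+48*J_+[0,0,147])[0]; print(pc,ph)
o=[]
for p in (pc,ph):
    a=f['img'][max(0,int(p[1])-50):int(p[1])+50,int(p[0])-60:int(p[0])+60]; o.append(cv2.resize(a,(400,int(a.shape[0]*400/120)),interpolation=cv2.INTER_CUBIC))
H=max(x.shape[0] for x in o); o=[np.pad(x,((0,H-x.shape[0]),(0,0),(0,0))) for x in o]
cv2.imwrite('pics/w3.png',np.hstack(o)[:,:,::-1])
R,t,K,d=cam(f); v,u=np.mgrid[0:400,200:440]; u=u.ravel();v=v.ravel(); z=f['z_map'][v,u]
n=cv2.undistortPoints(np.stack([u,v],1).astype(float)[:,None],K,d)[:,0]
X=((np.c_[n,np.ones(len(n))]*z[:,None]-t)@R)[z>0]-O
J=np.c_[X@JX,X@J_,X[:,2]]
for nm,m in dict(flange=(abs(J[:,2]-159)<4)&(abs(J[:,1]-25)<12)&(abs(J[:,0])<50),door=(abs(J[:,2]-163)<4)&(abs(J[:,1]-88)<15)&(abs(J[:,0])<50),head=(J[:,2]>142)&(abs(J[:,1]-48)<12)&(abs(J[:,0])<20),socket=(J[:,2]>145)&(abs(J[:,1]+15)<15)&(abs(J[:,0])<20)).items():
    print(nm,m.sum(),np.round(np.percentile(J[m],[2,50,98],axis=0),1).tolist() if m.any() else '')
```

```text
8.05 [571.75660656 -61.27113764 286.37181171] [-1.79816571e+02 -8.42784900e-02  1.02138347e+02]
[{'point': [280.1, 57.3], 'p': 0.65}]
[280.54427706 222.11214931] [276.778005    55.88268037]
flange 523 [[-33.1, 20.8, 155.1], [0.3, 27.4, 159.2], [38.2, 30.4, 161.0]]
door 2004 [[-48.0, 79.0, 160.3], [-0.1, 85.8, 163.4], [48.0, 93.4, 165.1]]
head 334 [[-9.4, 36.5, 142.1], [0.5, 45.1, 146.1], [9.1, 53.3, 148.7]]
socket 671 [[-12.2, -29.5, 145.3], [0.5, -15.0, 149.7], [11.7, -0.8, 152.3]]
```

View pics/w3.png

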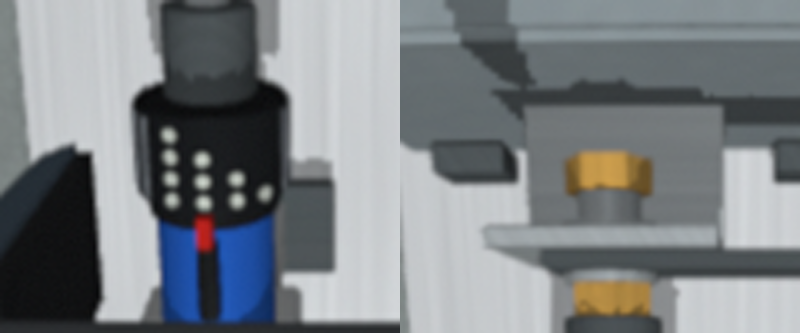

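The left half shows three dots at the red pointer (205,230), so the collar is home at 3 and free. The right half shows the head at (608,172) in the gap, plus two dark blocks near the door at (475,160) and (790,160). I'll check how high those blocks stand.

Run:
```python
from h import *
f=np.load('w3.npy',allow_pickle=True).item()
ph=np.array([276.8,55.9])
for c,r in [(475,160),(460,150),(500,170),(790,160),(560,130)]:
    p=[int(ph[0])-60+(c-400)*.3, max(0,int(ph[1])-50)+r*.3]
    X=dep(f,p)-O; print(np.round([X@JX,X@J_,X[2]]))
plan(*tcp(54,0,60)); plan(*tcp(54,0,0))
```

```text
[-66.  71.  42.]
[-72.  74.  43.]
[-56.  67.  43.]
[61. 70. 42.]
[-22.  71.  93.]
rows 4 dist [ -70.4  130.4 -109.8] rot [-0.004 -0.002  0.   ]
{"x":35.5,"y":-10.3,"z":27.5,"rx":-0.001,"ry":-0.000,"rz":0.000},
{"x":35.5,"y":-10.3,"z":27.5,"rx":-0.001,"ry":-0.000,"rz":0.000},
{"x":35.5,"y":-10.3,"z":27.5,"rx":-0.001,"ry":-0.000,"rz":0.000},
{"x":35.6,"y":-10.4,"z":27.5,"rx":-0.001,"ry":-0.000,"rz":0.000},
rows 5 dist [ -70.4  130.4 -169.8] rot [-0.004 -0.002  0.   ]
{"x":28.4,"y":-8.2,"z":34.0,"rx":-0.001,"ry":-0.000,"rz":0.000},
{"x":28.4,"y":-8.2,"z":34.0,"rx":-0.001,"ry":-0.000,"rz":0.000},
{"x":28.4,"y":-8.2,"z":34.0,"rx":-0.001,"ry":-0.000,"rz":0.000},
{"x":28.4,"y":-8.3,"z":34.0,"rx":-0.001,"ry":-0.000,"rz":0.000},
{"x":28.4,"y":-8.3,"z":34.0,"rx":-0.001,"ry":-0.000,"rz":0.000},
```

{"method": "move_arm", "body": {
  "plan": [
    {"x":36,"y":-10.5,"z":20,"rx":0,"ry":0,"rz":0},
    {"x":36,"y":-10.5,"z":20,"rx":0,"ry":0,"rz":0},
    {"x":35,"y":-10,"z":25,"rx":0,"ry":0,"rz":0},
    {"x":35,"y":-10,"z":30,"rx":0,"ry":0,"rz":0},
    {"x":0,"y":0,"z":0,"rx":0,"ry":0,"rz":0},
    {"x":0,"y":0,"z":0,"rx":0,"ry":0,"rz":0},
    {"x":0,"y":0,"z":0,"rx":0,"ry":0,"rz":0}
  ],
  "grip": 0.65
}}

```text
time_s: 8.85
ee_pos: [504.1, 68.4, 193.0]
ee_rot: [180.0, -0.0, 102.1]
force: [-0.3, 0.8, 0.4]
gripper_width: 59.6
gripper_force: 0.0
```

Run:
```python
from h import *
plan(*tcp(54.5,0,0),n=3)
```

```text
rows 3 dist [ -2.3   1.  -76.8] rot [ 0.001 -0.001 -0.   ]
{"x":0.5,"y":-0.7,"z":25.6,"rx":0.000,"ry":-0.000,"rz":-0.000},
{"x":0.5,"y":-0.7,"z":25.6,"rx":0.000,"ry":-0.000,"rz":-0.000},
{"x":0.5,"y":-0.7,"z":25.6,"rx":0.000,"ry":-0.000,"rz":-0.000},
```

{"method": "move_arm", "body": {
  "plan": [
    {"x":0.5,"y":-0.8,"z":15,"rx":0,"ry":0,"rz":0},
    {"x":0.5,"y":-0.8,"z":15,"rx":0,"ry":0,"rz":0},
    {"x":0.5,"y":-0.8,"z":15,"rx":0,"ry":0,"rz":0},
    {"x":0,"y":0,"z":15,"rx":0,"ry":0,"rz":0},
    {"x":0,"y":0,"z":10,"rx":0,"ry":0,"rz":0},
    {"x":0,"y":0,"z":5,"rx":0,"ry":0,"rz":0},
    {"x":0,"y":0,"z":0,"rx":0,"ry":0,"rz":0},
    {"x":0,"y":0,"z":0,"rx":0,"ry":0,"rz":0}
  ]
}}

```text
time_s: 9.65
ee_pos: [500.6, 69.9, 118.1]
ee_rot: [180.0, -0.1, 102.1]
force: [0.2, 0.7, -0.2]
gripper_width: 59.4
gripper_force: 0.0
```

Run:
```python
from h import *
plan(*tcp(54.5,0,0),n=1); print(state()['force'])
```

```text
rows 1 dist [ 1.2 -0.5 -1.9] rot [ 0.    -0.001 -0.   ]
{"x":-0.7,"y":1.1,"z":1.9,"rx":0.000,"ry":-0.001,"rz":-0.000},
[ 0.21410374  0.74725112 -0.16542252]
```

{"method": "move_arm", "body": {
  "plan": [
    {"x":0,"y":1,"z":2,"rx":0,"ry":0,"rz":0},
    {"x":0,"y":0,"z":0,"rx":0,"ry":0,"rz":0},
    {"x":0,"y":0,"z":0,"rx":0,"ry":0,"rz":0},
    {"x":0,"y":0,"z":0,"rx":0,"ry":0,"rz":0},
    {"x":0,"y":0,"z":0,"rx":0,"ry":0,"rz":0},
    {"x":0,"y":0,"z":0,"rx":0,"ry":0,"rz":0},
    {"x":0,"y":0,"z":0,"rx":0,"ry":0,"rz":0},
    {"x":0,"y":0,"z":0,"rx":0,"ry":0,"rz":0}
  ],
  "grip": 0,
  "squeeze": 45
}}

```text
time_s: 10.45
ee_pos: [500.0, 70.1, 115.6]
ee_rot: [-179.8, -0.1, 102.1]
force: [-4.8, -1.5, 5.2]
gripper_width: 24.6
gripper_force: 45.0
```

{"method": "move_arm", "body": {
  "plan": [
    {"x":0,"y":0,"z":0,"rx":0,"ry":0,"rz":0},
    {"x":0,"y":0,"z":0,"rx":0,"ry":0,"rz":0},
    {"x":0,"y":0,"z":0,"rx":0,"ry":0,"rz":0},
    {"x":0,"y":0,"z":0,"rx":0,"ry":0,"rz":0},
    {"x":0,"y":0,"z":0,"rx":0,"ry":0,"rz":0},
    {"x":0,"y":0,"z":0,"rx":0,"ry":0,"rz":0},
    {"x":0,"y":0,"z":0,"rx":0,"ry":0,"rz":0},
    {"x":0,"y":0,"z":0,"rx":0,"ry":0,"rz":0}
  ],
  "squeeze": 55
}}

```text
time_s: 11.25
ee_pos: [500.0, 70.2, 115.6]
ee_rot: [-179.8, -0.1, 102.1]
force: [-3.6, -1.3, 5.8]
gripper_width: 24.2
gripper_force: 55.0
```

Run:
```python
from h import *
s=state(); print(s)
f=grab_frame('wrist'); a=f['img']
b=grab_frame('top'); 
cv2.imwrite('pics/w4.png',np.hstack([a[0:400,120:520],cv2.resize(b['img'][140:300,230:390],(400,400),interpolation=cv2.INTER_CUBIC)])[:,:,::-1])
```

```text
{'time_s': 11.25, 'qpos': array([ 6.64026434e+00,  1.71415756e+01,  1.06940546e+02,  7.53995506e-02,
        5.60771771e+01, -5.52132658e+00]), 'qvel': array([ 0.01809131, -0.09596606, -0.01240021,  0.01397931, -0.03612097,
       -0.02324871]), 'effort': array([ 7.99204828e-02, -3.41637075e+01, -2.04334688e+01,  1.53581123e-01,
       -1.43221736e+00, -2.78650329e-02]), 'ee_pos': array([499.98473531,  70.15297956, 115.60115527]), 'ee_rot': array([-1.79847426e+02, -7.74881332e-02,  1.02119322e+02]), 'force': array([-3.59488612, -1.33204648,  5.81812317]), 'torque': array([-0.23331257,  0.82503509, -0.03719289]), 'gripper_force': 55.001748874783516, 'gripper_width': 24.15091842993458}
```

View pics/w4.png

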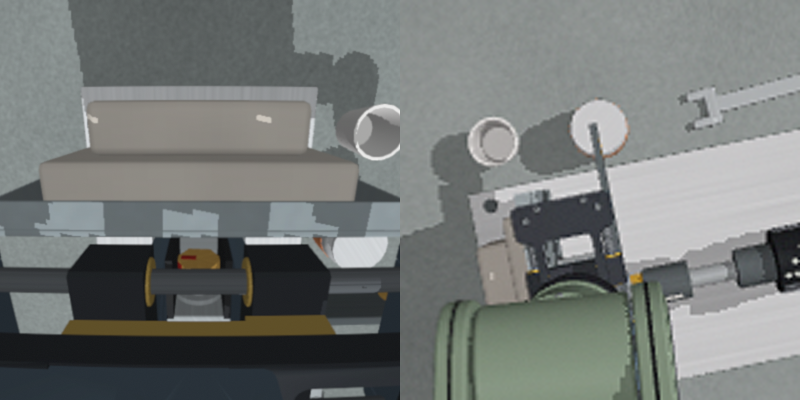

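The fingers hold the brass head at (198,262). The opening is 24.2 mm, which is the across-flats width, and the grip is steady at 55 N. Tin, crucible and spanner are undisturbed, so I'm handing in.

```bash
python3 -c "
from workcell import *
print(job_done())"
```

```text
the job is handed in; nothing more can be done
None
```

The job is handed in (no verdict was returned): the collar was clicked to setting 3 and released (three dots seen at the pointer), then the bolt head was gripped across its flats at 55 N and held, with the crucible, tin and spanner untouched.

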